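# Clear the sample dock and hold its spring slide out at the index clip

## Robot

A 6-joint arm with a two-finger parallel gripper is mounted at the origin on the work surface. World frame = base frame: x ahead of the robot, y to its left, z up, the work surface at z = 0. Lengths are in m, angles in rad, forces in N, time in s.
With the tool pointing down it reaches from about 0.35 to 0.975 m from the base axis. Payload 4.9 kg.
Tool frame: the origin (TCP) lies on the centre line of the jaws, within the pads' length; the fingertips stand manip.tcp_to_tips ahead of it and the grasp point (between the pads) lies 11 mm behind it (manip.tcp_to_tips is the distance from the TCP to the fingertips, in m); x points along the fingers, y is the direction in which the jaws open and shut, and the axes are right-handed (so a half turn about x gives the same grasp; the last joint's range is limited). The gripper opens to 85 mm and grips with 20 to 120 N. Pads are 22 mm wide; open, the fingers measure 114 mm over their backs; the gripper's body (76 mm by 85 mm) begins 54 mm behind the grasp point. The pads swing forward as they close: fully open they stand 13 mm farther back than shut.
Start: joints at [1.099, 0.053, 1.613, -0, 1.476, -0.119], TCP at [0.216, 0.586, 0.213] pointing down, gripper open.
Joint ranges: [-3.01, 3.01], [-1.01, 2.22], [0.06, 2.58], [-1.02, 4.17], [0.09, 2.62], [-3.14, 3.14]. Speed limits (rad/s): [2.57, 2.57, 3.14, 3.14, 3.14, 3.14].

## Interface

Orientations are given as a unit quaternion [w, x, y, z].
In Python, from plant import status, imaging, workorder, manip gives the robot as it stands.
- The arm moves only by the tool carry_out, never from a script. Its argument "moves" is one flat list of numbers, 5 for each row, row after row: the opening, from 0 (shut) to 1 (fully open), then the shift along the tool's x, y, z in cm, then the turn about the tool's x in rad. In form: [claw, tx, ty, tz, twist, claw, tx, ty, tz, twist, ...]. A call has 1 to 12 rows; each row is the pose to reach, as a shift and turn from the pose commanded when the call began, along the tool's axes at that moment; what a row does not reach only later rows make up. A row lasts 1/12 s, in which the tool goes at most 41.7 mm and 7.16 degrees, less where a joint would pass 70% of its speed; a pose out of reach is approached as far as the arm can. A call with a gripper value outside its range is refused whole. The fingers move at their own pace and stop on an object; the grip force is fixed at half the most. Time passes only in rows, so rows that repeat a pose let the fingers close. It gives the time, the measured TCP pose, the force and the opening at its end, in the units of the state.
- status.state(): the state, without advancing time (a new reading comes with each control period).
- imaging.grab_frame(name): name is "side" or "top" or "wrist"; returns the picture (400x640x3 uint8, red, green, blue); there is no depth.
- imaging.camera_info(name): a dict with "K" (3x3 intrinsics, pixels), "R" (3x3) and "t" (3): a world point X has camera coordinates R X + t. Camera axes: x right, y down, z forward; pixel columns grow to the right and rows downward; lengths in m; the calibration is good to about 2 mm. A picture is of the moment at which its call begins: read the wrist's pose just before it. camera_info takes no time and is no camera call; for the wrist camera it gives the pose at the moment of the call.
- workorder.job_done(): hands the job in, once; it reports no verdict.
The state is a dict: "time": time; "joint_pos": joint angles; "joint_vel": joint speeds; "joint_efforts": joint torques, N m; "tool_pos": TCP position; "tool_rot": TCP orientation; "contact_force": force on the tool from outside, world axes, zero at the start; "ft_torque": the same for the moment, N m; "gripper_width": opening from 0.0 (shut) to 1.0 (fully open).
Only numpy, scipy, OpenCV 4.12 (cv2) and the standard library are available. Lean on these libraries where they do the work, as an engineer would, in place of code of your own. Each camera call takes 0.05 s, during which the arm holds its last target.

## Task

Clear the two used rubber stoppers off the sample dock's landing plate into the open steel waste tray first; then pull the dock's spring-return slide out by its upright grip until its front edge is level with the point of the index clip, and finish while still holding it there against the spring so that a colleague can load a vial. Leave the tube rack, the flask and the bottle alone.

Things in the scene. Friction and masses are not known exactly. Their poses are not given: they have to be found in the camera images.
- dock: Sample dock, fixed to the bench: a grey-painted landing plate 320 x 210 mm, 6 mm thick, with a low white tunnel housing (140 deep, 160 wide, 75 mm high) on its far part. Origin on the bench, under the middle of the housing's open front face; its x axis points from there into the housing, y to the left, z up. The plate runs from x = -180 to +140 mm and y = -105 to +105 mm; the landing area is the part at x below 0. The dock stands at a different place and yaw each time.
- slide (a joint): How far the dock's steel slide is pulled out along the dock's -x, in m: 0 is home (resting against its stop), 0.125 fully out. A spring draws it home: about 3.5 N at home and 50 N/m more (about 6 to 8 N at the mark); let go, it returns to 0. The slide is a plate 100 mm wide and 8 mm thick, its top 16 mm above the bench, carrying three capped vials inside the housing, and ends in a 150 mm wide, 12 mm deep cross-bar whose top is 17 mm above the bench.
- handle (a point): The slide's upright round black grip, 22 mm in diameter, standing on the slide from 16 to 66 mm above the bench. This point lies on its axis, 46 mm above the bench; at home it is 42 mm in front of the housing. It moves with the slide; axes as the dock's.
- slide_edge (a point): Middle of the slide's front edge (the cross-bar's edge farthest from the housing), 17 mm above the bench; 18 mm in front of the grip's axis. It moves with the slide; axes as the dock's.
- mark (a point): Tip of the index clip's point: the clip is a small brass block (20 x 12 x 12 mm) fixed on the landing plate's left edge, with a 4 mm wide point towards the slide, 82 mm left of the slide's middle line and 17 mm above the bench. Axes as the dock's. The slide is at the mark when slide_edge and mark have the same x along the dock's axes, which is at a slide value between 0.045 and 0.09 m, different each time.
- stopper_a: Used dark rubber stopper, a solid upright cone 28 mm in diameter below, 34 mm above and 30 mm high, about 30 g, standing on the left half of the landing plate (6 mm above the bench). Origin at the centre of its underside, z up.
- stopper_b: The same kind of stopper, on the right half of the landing plate. Their centres are about 70 to 90 mm apart.
- bin: Waste tray: open square steel box 140 x 140 mm, 55 mm high, walls and floor 4 mm, fixed, to the left or to the right of the dock. Origin at the centre of its underside, z up, sides along its x and y.
- rack: Bystander: white tube rack with capped tubes, 100 x 140 mm and 84 mm high, loose, on the other side of the dock from the tray. Origin at the centre of its underside.
- flask: Bystander: loose conical glass flask with a round plug, 86 mm in diameter and 146 mm high, behind on the left. Origin at the centre of its underside.
- bottle: Bystander: loose amber bottle, 66 mm in diameter and 130 mm high, behind on the right. Origin at the centre of its underside.

How it is judged:
By the outcome, as a careful person would: the job done as asked, in the order asked, and still so for the second after the job is handed in, while the arm keeps its last pose, push and grip.
It also fails if it takes over 61 s, if anything falls off the work surface, if the arm or the gripper's body presses on something with over 40 N, if the wrist force passes 120 N, or if a joint passes its speed limit or range.

## Working session

There is one attempt and no reset: what is moved stays moved. The work goes in short steps, Python scripts to look and compute and a tool call to move; the robot and the scene stay as the last step left them, time stands still between calls to the robot, and variables do not carry over. Pictures are saved under pics/ and viewed, and the job is handed in when it is done.

Besides the shell and the picture viewer there is one more tool, called after "Emit:" as name(argument=value, ...), one argument or row to a line, values as JSON. carry_out: Moves the arm, as the interface text tells. Its arguments: {"type":"object","properties":{"moves":{"type":"array","items":{"type":"number"}}},"required":["moves"]}

```bash
ls; mkdir -p pics
python3 - <<'E'
from plant import status, imaging, workorder, manip
import cv2
s=status.state()
for k in s: print(k,s[k])
print([a for a in dir(manip) if a[0]!='_'],manip.tcp_to_tips)
for n in ["side","top","wrist"]:
    cv2.imwrite(f"pics/{n}0.png",imaging.grab_frame(n)[:,:,::-1]); c=imaging.camera_info(n); print(n,c)
E
```

```text
pics
time 0.0
joint_pos [ 1.09902678e+00  5.33380595e-02  1.61428126e+00 -1.21819859e-05
  1.47600805e+00 -1.18992259e-01]
joint_vel [ 5.17875501e-04 -7.89755980e-04  1.11933879e-04 -9.12018591e-05
 -5.85611629e-04  2.44816504e-03]
joint_efforts [ 1.06839427e-03 -3.93669176e+01 -3.70178568e+01 -3.08228289e-05
  7.05790822e-03 -6.82876518e-06]
tool_pos [0.21563899 0.58592232 0.21218232]
tool_rot [ 0.69592958  0.12338991  0.69634021 -0.12476885]
contact_force [0.37511562 0.2838742  1.08054963]
ft_torque [-0.04244483 -0.0611291   0.00870583]
gripper_width 0.999088766306987
['IKError', 'tcp_to_tips'] 0.008
side {'K': array([[377.8490439 ,   0.        , 324.59471207],
       [  0.        , 377.8490439 , 199.14985992],
       [  0.        ,   0.        ,   1.        ]]), 'R': array([[ 0.73343058, -0.67974867,  0.00461804],
       [-0.53280281, -0.57907228, -0.61708708],
       [ 0.4221383 ,  0.45013004, -0.78688132]]), 't': array([-0.42609502,  0.31332393,  0.62349094])}
top {'K': array([[408.42911075,   0.        , 321.60945089],
       [  0.        , 408.42911075, 198.39090628],
       [  0.        ,   0.        ,   1.        ]]), 'R': array([[-0.0199119 , -0.99953075, -0.02327663],
       [-0.99899561,  0.02082517, -0.03967482],
       [ 0.04014094,  0.02246325, -0.99894149]]), 't': array([0.03035641, 0.56026081, 0.94766181])}
wrist {'K': array([[344.48575604,   0.        , 318.83780862],
       [  0.        , 344.48575604, 196.42181009],
       [  0.        ,   0.        ,   1.        ]]), 'R': array([[ 0.3455797 ,  0.93838841, -0.00136573],
       [ 0.89924123, -0.3307463 ,  0.28630771],
       [ 0.26821612, -0.10017025, -0.95813675]]), 't': array([-0.62423521, -0.03709664,  0.3786034 ])}
```

View pics/top0.png

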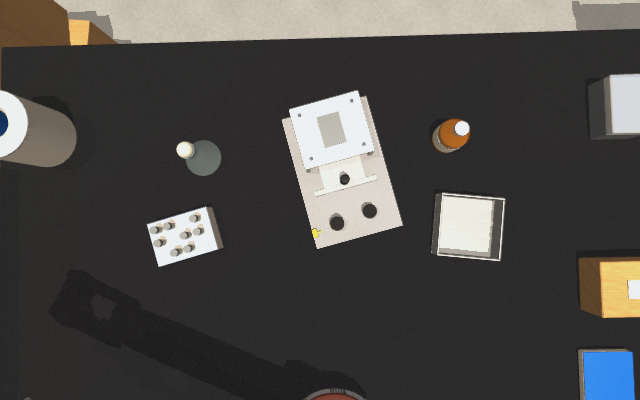

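View pics/side0.png

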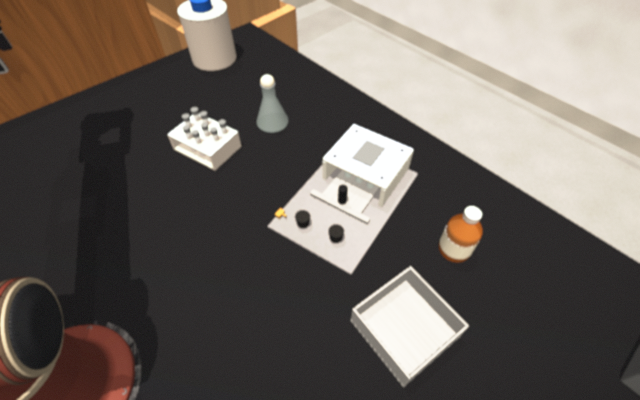

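View pics/wrist0.png

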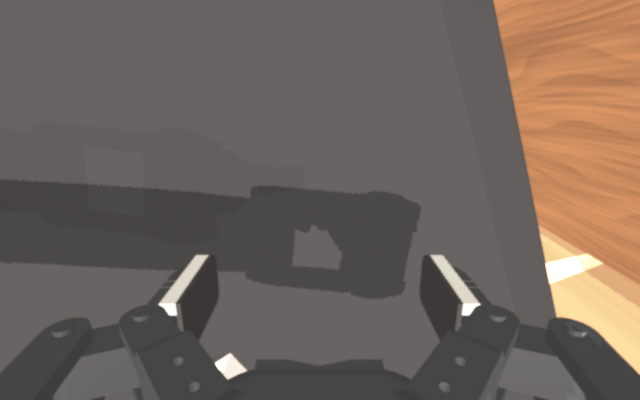

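The top view shows the plate with stoppers at about (336,222) and (369,211), the grip at (344,179), the clip at (316,233) and the tray at (468,227) on the right. The rack and flask are on the left and the bottle is behind on the right. I'll enlarge it to measure.

Run:
```python
import cv2
a=cv2.imread('pics/top0.png')[80:260,270:420]; cv2.imwrite('pics/topz.png',cv2.resize(a,None,fx=3.3,fy=3.3,interpolation=cv2.INTER_CUBIC))
a=cv2.imread('pics/side0.png')[120:280,260:430]; cv2.imwrite('pics/sidez.png',cv2.resize(a,None,fx=3.5,fy=3.5,interpolation=cv2.INTER_CUBIC))
```

```text
(no output)
```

View pics/topz.png

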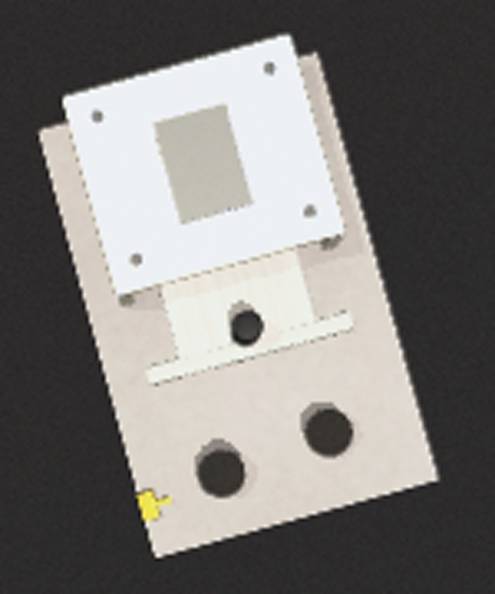

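View pics/sidez.png

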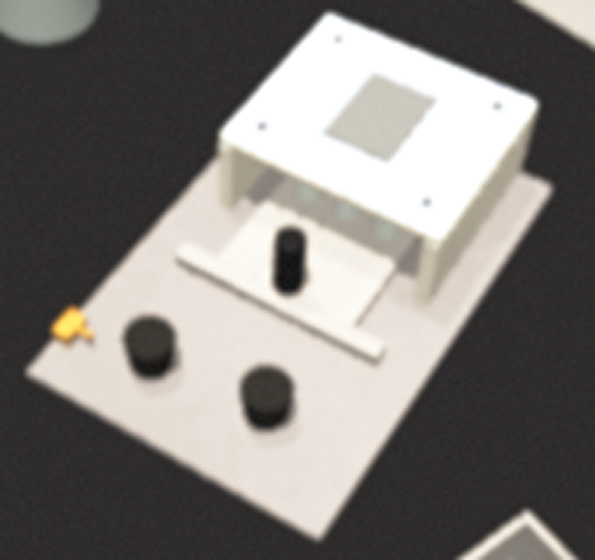

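```bash
cat > h.py <<'E'
import numpy as np
from plant import status, imaging, manip
from scipy.optimize import least_squares
def proj(n,X,c=None):
    c=c or imaging.camera_info(n); p=np.atleast_2d(X)@c['R'].T+c['t']; q=p@c['K'].T; return q[:,:2]/q[:,2:]
def ray(n,uv,z,c=None):
    c=c or imaging.camera_info(n); d=c['R'].T@np.linalg.solve(c['K'],[uv[0],uv[1],1]); o=-c['R'].T@c['t']
    return o+d*(z-o[2])/d[2]
def d2w(p,P):
    c,s=np.cos(p[2]),np.sin(p[2]); P=np.atleast_2d(np.array(P,float)); return np.c_[p[0]+c*P[:,0]-s*P[:,1],p[1]+s*P[:,0]+c*P[:,1],P[:,2]]
E
python3 - <<'E'
from h import *
T=lambda a:(np.array(a)+.5)/3.3-.5+[270,80]
S=lambda a:(np.array(a)+.5)/3.5-.5+[260,120]
M=[[-.18,.105,.006],[-.18,-.105,.006],[.14,.105,.006],[.14,-.105,.006],[0,.08,.075],[0,-.08,.075],[.14,-.08,.075],[.14,.08,.075],[-.042,0,.066],[-.06,.075,.017],[-.06,-.075,.017]]
tp=T([[156,557],[438,480],[40,130],[316,53],[121,297],[343,235],[290,35],[63,97],[246,326],[150,383],[354,325]])
sp=S([[27,373],[319,540],[551,187],[221,134],[437,240],[537,103],[331,12],[290,233],[177,257],[381,355]]); si=[0,1,3,4,5,6,7,8,9,10]
M=np.array(M)
ct,cs=imaging.camera_info('top'),imaging.camera_info('side')
def f(p): 
    W=d2w(p,M); return np.r_[(proj('top',W,ct)-tp).ravel(),(proj('side',W[si],cs)-sp).ravel()]
r=least_squares(f,[.6,0,.2]); p=r.x; print('dock',p, np.round(r.fun.reshape(-1,2),1).tolist())
inv=lambda X:(np.array([[np.cos(p[2]),np.sin(p[2])],[-np.sin(p[2]),np.cos(p[2])]])@(X[:2]-p[:2]))*1000
for nm,z,a,b in [('mark',.017,[171,500],[92,336]),('A',.036,[221,472],[150,334]),('B',.036,[328,431],[267,385]),('handle',.066,[246,326],[290,233])]:
    for n,q,c in(('top',T(a),ct),('side',S(b),cs)):
        X=ray(n,q,z,c); print(nm,n,X.round(4),inv(X).round(1))
for n,q in(('top',[[437,193],[506,199],[500,261],[431,254]]),('side',[[410,269],[467,324],[405,381],[352,320]])):
    X=np.array([ray(n,u,.055) for u in q]); print('bin',n,X.mean(0).round(4),X.round(3).tolist())
s=status.state(); print(s['tool_pos'])
from scipy.spatial.transform import Rotation as R
w=s['tool_rot'];print(R.from_quat([w[1],w[2],w[3],w[0]]).as_matrix().round(3))
E
```

```text
dock [ 0.64156147 -0.02510235  0.2496919 ] [[0.1, 1.0], [1.0, 0.5], [-0.4, 0.5], [0.9, 0.0], [-1.1, 0.2], [1.8, -0.5], [0.6, -0.5], [-0.3, 0.2], [1.0, 0.4], [0.5, 0.9], [0.7, 1.3], [-0.1, -1.3], [0.0, -1.1], [0.6, -0.7], [-0.6, -0.8], [1.2, -1.3], [0.5, -1.2], [-0.7, -0.4], [0.3, 0.3], [-0.5, -1.4], [-1.2, 0.1]]
mark top [0.4842 0.0207 0.017 ] [-141.2   83.2]
mark side [0.4823 0.0173 0.017 ] [-143.9   80.5]
A top [ 0.5036 -0.0148  0.036 ] [-131.1   44.1]
A side [ 0.5014 -0.0168  0.036 ] [-133.7   42.7]
B top [ 0.5305 -0.0892  0.036 ] [-123.5  -34.7]
B side [ 0.5279 -0.0913  0.036 ] [-126.5  -36. ]
handle top [ 0.6018 -0.0332  0.066 ] [-40.6   2. ]
handle side [ 0.601  -0.0344  0.066 ] [-41.6   1. ]
bin top [ 0.4895 -0.3063  0.055 ] [[0.566, -0.239, 0.055], [0.549, -0.391, 0.055], [0.413, -0.373, 0.055], [0.431, -0.222, 0.055]]
bin side [ 0.4811 -0.3168  0.055 ] [[0.559, -0.256, 0.055], [0.55, -0.387, 0.055], [0.404, -0.373, 0.055], [0.412, -0.251, 0.055]]
[0.21572495 0.58605688 0.21245547]
[[-0.001  0.345  0.938]
 [-0.001  0.938 -0.345]
 [-1.    -0.002 -0.   ]]
```

Emit:
carry_out(
  moves=[0.8,1,-46.6,47.7,0.968,0.8,1,-46.6,47.7,0.968,0.8,1,-46.6,47.7,0.968,0.8,1,-46.6,47.7,0.968,0.8,1,-46.6,47.7,0.968,0.8,1,-46.6,47.7,0.968,0.8,1,-46.6,47.7,0.968,0.8,1,-46.6,47.7,0.968,0.8,1,-46.6,47.7,0.968,0.8,1,-46.6,47.7,0.968,0.8,1,-46.6,47.7,0.968,0.8,1,-46.6,47.7,0.968],
)

```text
time: 1.15
tool_pos: [0.431, 0.1331, 0.2058]
tool_rot: [0.559, 0.434, 0.558, -0.434]
contact_force: [1.3, 1.5, -0.3]
gripper_width: 0.799
```

```bash
cat >> h.py <<'E'
from scipy.spatial.transform import Rotation as Rn
def tool():
    s=status.state(); w=s['tool_rot']; return np.array(s['tool_pos']),Rn.from_quat([w[1],w[2],w[3],w[0]]).as_matrix(),s
def rep(target=None,yaw=None):
    p,R,s=tool(); y=np.arctan2(R[1,1],R[0,1]); print('t',s['time'],'p',p.round(4),'yaw',round(y,3),'down',R[:,0].round(3),'F',np.round(s['contact_force'],1),'g',round(s['gripper_width'],3))
    if target is not None: print('shift cm',(R.T@(np.array(target)-p)*100).round(2), 'twist',None if yaw is None else round(y-yaw,3))
E
python3 -c "
from h import *
rep([.5025,-.0158,.2],.25)"
```

```text
t 1.15 p [0.431  0.1331 0.2058] yaw 0.25 down [ 0.  0. -1.] F [ 1.3  1.5 -0.3] g 0.799
shift cm [ 0.58  3.24 16.2 ] twist 0.0
```

Emit:
carry_out(
  moves=[0.8,0.5,3,13,0,0.8,0.5,3,13,0,0.8,0.5,3,13,0,0.8,0.5,3,13,0,0.8,0.5,3,13,0,0.8,0.5,3,13,0,0.8,0.5,3,13,0],
)

```text
time: 1.73
tool_pos: [0.4915, 0.0177, 0.2006]
tool_rot: [0.558, 0.433, 0.559, -0.433]
contact_force: [-0.9, 1.1, -0.8]
gripper_width: 0.8
```

```bash
python3 -c "
from h import *
import cv2
rep([.5025,-.0158,.2],.25)
c=imaging.camera_info('wrist'); cv2.imwrite('pics/w1.png',imaging.grab_frame('wrist')[:,:,::-1])
np.savez('w1.npz',**c)
print(proj('wrist',[[.5025,-.0158,.036],[.5292,-.0903,.036]],c))
rep()
"
```

```text
t 1.7333 p [0.4915 0.0177 0.2006] yaw 0.251 down [-0.001  0.001 -1.   ] F [-0.9  1.1 -0.8] g 0.8
shift cm [0.06 0.24 3.52] twist 0.001
[[321.06535329 207.22119321]
 [327.86594786 277.92286482]]
t 1.7833 p [0.4915 0.0179 0.2008] yaw 0.252 down [-0.  0. -1.] F [ 0.3 -0.  -0.1] g 0.802
```

View pics/w1.png

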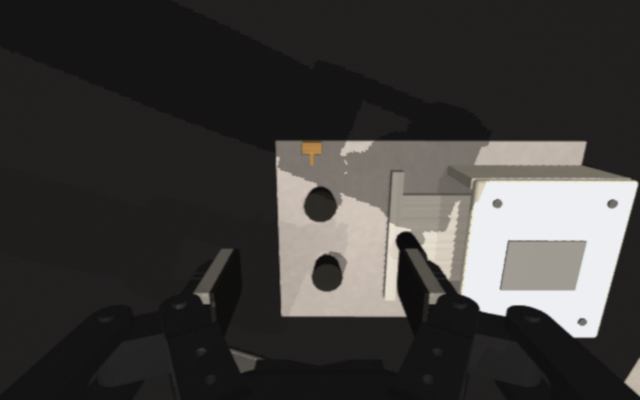

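Run:
```python
import cv2
a=cv2.imread('pics/w1.png')[125:325,265:465]; cv2.imwrite('pics/w1z.png',cv2.resize(a,None,fx=3,fy=3,interpolation=cv2.INTER_CUBIC))
```

```text
(no output)
```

View pics/w1z.png

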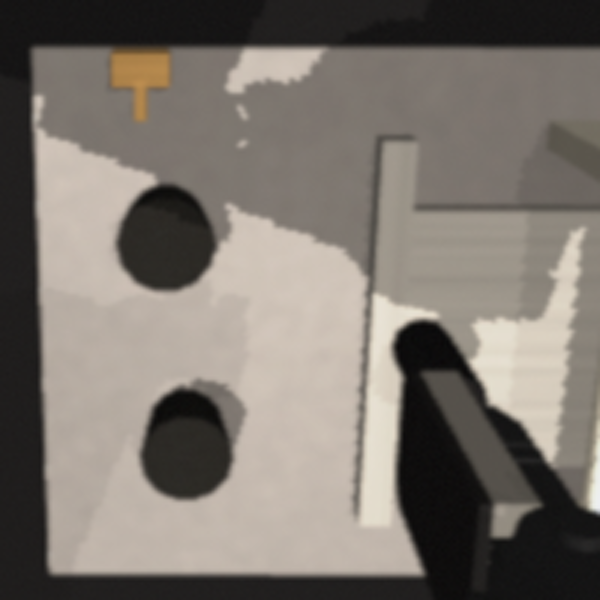

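Run:
```python
from h import *
c=dict(np.load('w1.npz'))
Z=lambda a:(np.array(a)+.5)/3-.5+[265,125]
for n,z,a in [('FL',.006,[33,48]),('FR',.006,[49,574]),('mark',.017,[140,121]),('barL',.017,[384,142]),('barR',.017,[361,525]),('A',.036,[166,243]),('B',.036,[187,455])]:
    print(n,ray('wrist',Z(a),z,c).round(4))
p=[0.64156147,-0.02510235,0.2496919]
print(d2w(p,[[-.18,.105,.006],[-.18,-.105,.006],[-.06,.075,.017],[-.06,-.075,.017]]).round(4))
```

```text
FL [0.4421 0.0326 0.006 ]
FR [ 0.4931 -0.1702  0.006 ]
mark [0.4834 0.0193 0.017 ]
barL [0.5655 0.0329 0.017 ]
barR [ 0.6029 -0.1115  0.017 ]
A [ 0.5011 -0.0145  0.036 ]
B [ 0.5278 -0.0887  0.036 ]
[[ 0.4412  0.0322  0.006 ]
 [ 0.4931 -0.1713  0.006 ]
 [ 0.5649  0.0327  0.017 ]
 [ 0.602  -0.1126  0.017 ]]
```

Emit:
carry_out(
  moves=[0.8,2,0.15,3.4,0,0.8,6,0.15,3.4,0,0.8,10,0.15,3.4,0,0.8,13,0.15,3.4,0,0.8,13,0.15,3.4,0,0.8,13,0.15,3.4,0],
)

```text
time: 2.28
tool_pos: [0.5002, -0.0145, 0.0697]
tool_rot: [0.558, 0.433, 0.56, -0.434]
contact_force: [0.2, -1.2, 1.4]
gripper_width: 0.801
```

```bash
python3 -c "
from h import *
rep([.5015,-.015,.018],.25)
"
```

```text
t 2.2833 p [ 0.5002 -0.0145  0.0697] yaw 0.252 down [-0.004  0.001 -1.   ] F [ 0.2 -1.2  1.4] g 0.801
shift cm [5.17 0.13 0.09] twist 0.002
```

Emit:
carry_out(
  moves=[0.8,3,0.1,0.1,0,0.8,5.1,0.1,0.1,0,0.8,5.1,0.1,0.1,0,0.8,5.1,0.1,0.1,0,0.1,5.1,0.1,0.1,0,0.1,5.1,0.1,0.1,0,0.1,5.1,0.1,0.1,0,0.1,5.1,0.1,0.1,0,0.1,5.1,0.1,0.1,0,0.1,5.1,0.1,0.1,0,0.1,5.1,0.1,0.1,0,0.1,5.1,0.1,0.1,0],
)

```text
time: 3.28
tool_pos: [0.503, -0.0168, 0.0198]
tool_rot: [0.558, 0.434, 0.558, -0.434]
contact_force: [0.5, -0.5, 0.4]
gripper_width: 0.098
```

```bash
python3 -c "
from h import *
rep([.485,-.31,.19],.25)
"
```

```text
t 3.2833 p [ 0.503  -0.0168  0.0198] yaw 0.25 down [-0.  0. -1.] F [ 0.5 -0.5  0.4] g 0.098
shift cm [-17.02  -9.    27.96] twist -0.0
```

Width 0.098 means the jaws closed on nothing: the stopper would have stopped them near 0.4. I'll look before moving.

```bash
python3 -c "
from h import *
import cv2
ims=[imaging.grab_frame(n)[:,:,::-1] for n in('top','side','wrist')]
a=cv2.resize(ims[0][140:300,260:420],(400,400),interpolation=2);b=cv2.resize(ims[1][110:270,250:410],(400,400),interpolation=2)
cv2.imwrite('pics/m1.png',np.hstack([a,b])); cv2.imwrite('pics/w2.png',ims[2])
"
```

```text
(no output)
```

View pics/m1.png

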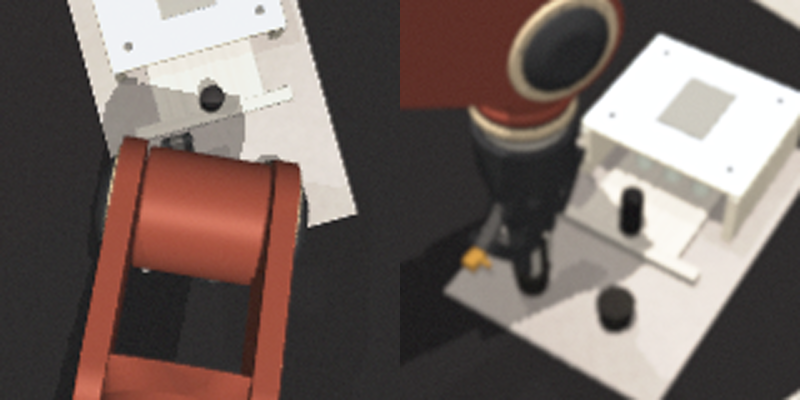

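View pics/w2.png

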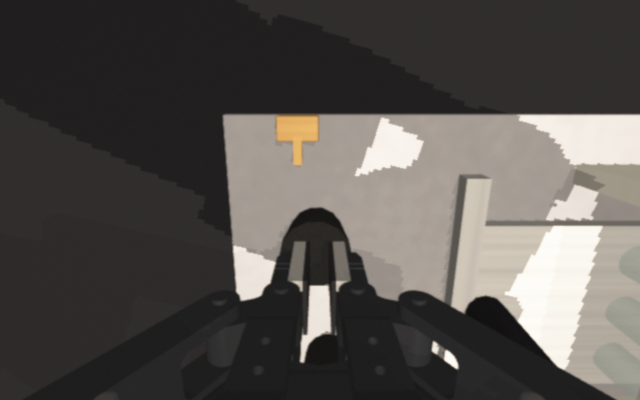

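```bash
python3 -c "
from h import *
p,R,s=tool()
for dx in(.008,0,-.011): print(dx,proj('wrist',p+R[:,0]*dx).round(0), proj('wrist',p+R[:,0]*dx+R[:,1]*.004).round(0))
c=imaging.camera_info('wrist'); cam=-c['R'].T@c['t']; print('cam in tool',R.T@(cam-p), 'R',c['R']@R)
for X in([.5015,-.015],[.503,-.0168]):
  print(proj('wrist',[X+[.036],X+[.006]]), 344*.034/np.linalg.norm(cam-np.array(X+[.036])))
"
python3 - <<'E'
import cv2
a=cv2.imread('pics/w2.png')[190:390,220:420]; cv2.imwrite('pics/w2z.png',cv2.convertScaleAbs(cv2.resize(a,None,fx=3,fy=3,interpolation=cv2.INTER_CUBIC),alpha=2.5))
E
```

```text
0.008 [[319. 237.]] [[326. 237.]]
0 [[319. 244.]] [[327. 244.]]
-0.011 [[319. 253.]] [[327. 253.]]
cam in tool [-1.60089258e-01 -8.88993553e-05 -7.27179145e-02] R [[-9.87634966e-04  9.99999510e-01  6.52592737e-05]
 [-2.85897029e-01 -3.44897441e-04  9.58260283e-01]
 [ 9.58259836e-01  9.27753929e-04  2.85897229e-01]]
[[316.44246579 254.33076261]
 [316.76970843 229.61004593]] 72.96737470232102
[[318.64055863 258.50973763]
 [318.62957959 233.22782934]] 72.54187652248343
```

View pics/w2z.png

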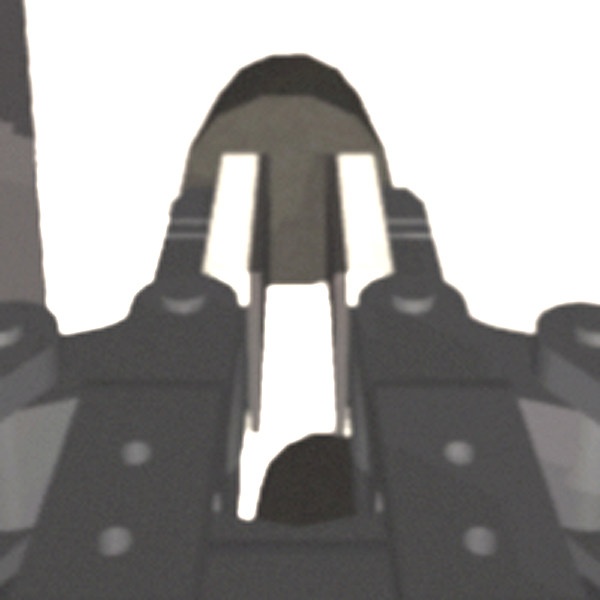

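```bash
python3 -c "
from h import *
print('FL',proj('wrist',[.4418,.0325,.006]),'mark',proj('wrist',[.4834,.0193,.017]),'barL',proj('wrist',[.5653,.033,.017]))
c=imaging.camera_info('wrist')
t=np.linspace(0,6.28,60)
for z,r in((.036,.017),(.006,.014)):
  q=proj('wrist',np.c_[.5015+r*np.cos(t),-.015+r*np.sin(t),0*t+z]); print(z,q.min(0),q.max(0))
p,R,s=tool(); print(p,s['gripper_width'])
for dz in(-.011,.011): 
  for dx in(.008,-.011,-.03): print(dz,dx,proj('wrist',p+R@[dx,.005,dz]).round(0))
"
```

```text
FL [[222.81955462 114.58675662]] mark [[297.67115685 165.21047093]] barL [[468.05681469 179.30886208]]
0.036 [279.41240506 219.53984498] [353.47308367 287.02231029]
0.006 [290.96419737 205.05763276] [342.55698016 253.11514261]
[ 0.50302413 -0.01673881  0.0197859 ] 0.10192255471949416
-0.011 0.008 [[328. 218.]]
-0.011 -0.011 [[329. 232.]]
-0.011 -0.03 [[331. 250.]]
0.011 0.008 [[328. 256.]]
0.011 -0.011 [[329. 274.]]
0.011 -0.03 [[330. 296.]]
```

The stopper hasn't moved (its top matches its first position), and the plate points reproject within 1 px. In the wrist picture, though, the pad tips sit at row ~241, where I expect ~218 for tips 8 mm ahead of the TCP. So the real tips are about 25–28 mm higher than stated, and the fingers closed above the stopper. I'll open and check this.

Emit:
carry_out(
  moves=[0.7,0,-0.1,-0.1,0,0.7,0,-0.1,-0.1,0,0.7,0,-0.1,-0.1,0,0.7,0,-0.1,-0.1,0,0.7,0,-0.1,-0.1,0],
)

```text
time: 3.85
tool_pos: [0.5019, -0.016, 0.0199]
tool_rot: [0.558, 0.434, 0.558, -0.434]
contact_force: [-0.6, 0.2, -0.7]
gripper_width: 0.699
```

```bash
python3 -c "
from h import *
import cv2
rep([.5015,-.015,.018],.25)
b=imaging.grab_frame('side')[:,:,::-1]; a=imaging.grab_frame('wrist')[:,:,::-1]
b=cv2.resize(b[110:270,240:400],(400,400),interpolation=2)
a=cv2.convertScaleAbs(cv2.resize(a[190:390,220:420],(400,400),interpolation=2),alpha=2)
cv2.imwrite('pics/m2.png',np.hstack([a,b]))
p,R,s=tool()
print(proj('side',[p+R@[dx,y,-.011] for dx in(.008,-.02) for y in(-.03,.03)]))
"
```

```text
t 3.85 p [ 0.5019 -0.016   0.0199] yaw 0.25 down [ 0. -0. -1.] F [-0.6  0.2 -0.7] g 0.699
shift cm [ 0.19 -0.02 -0.11] twist -0.0
[[290.63451105 228.59298575]
 [306.5745444  209.65379884]
 [289.74280283 221.10087945]
 [306.14736299 201.93695308]]
```

View pics/m2.png

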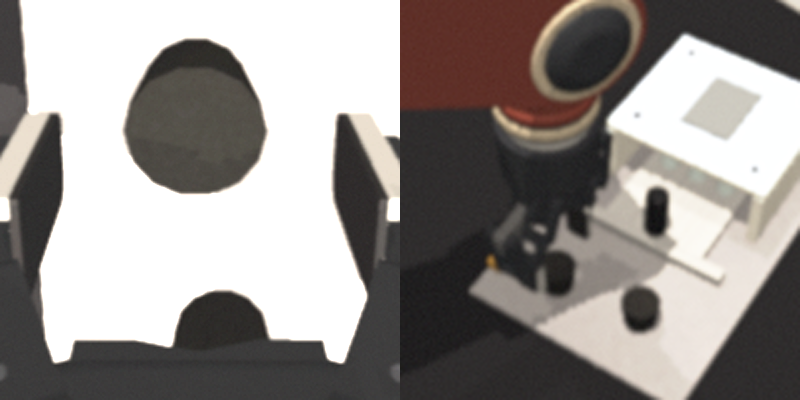

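The wrist view puts the tip edge at dx ≈ -26 mm from the reported TCP (opening 0.7), with the pads centred sideways, and the side view agrees. A is untouched. I'll work from measured tip heights: down 2 cm, check, then grip.

Emit:
carry_out(
  moves=[0.7,1,0,-0.1,0,0.7,2,0,-0.1,0,0.7,2,0,-0.1,0,0.7,2,0,-0.1,0],
)

```text
time: 4.28
tool_pos: [0.5003, -0.0148, -0.0017]
tool_rot: [0.557, 0.433, 0.559, -0.434]
contact_force: [-0.4, -0.3, 0.2]
gripper_width: 0.702
```

```bash
python3 -c "
from h import *
import cv2
rep([.5015,-.015,-.009],.25)
b=imaging.grab_frame('side')[:,:,::-1]; a=imaging.grab_frame('wrist')[:,:,::-1]
b=cv2.resize(b[110:270,240:400],(400,400),interpolation=2)
a=cv2.convertScaleAbs(cv2.resize(a[190:390,220:420],(400,400),interpolation=2),alpha=2)
cv2.imwrite('pics/m3.png',np.hstack([a,b]))
"
```

```text
t 4.2833 p [ 0.5003 -0.0148 -0.0017] yaw 0.25 down [-0.003  0.001 -1.   ] F [-0.4 -0.3  0.2] g 0.702
shift cm [0.73 0.12 0.05] twist 0.0
```

View pics/m3.png

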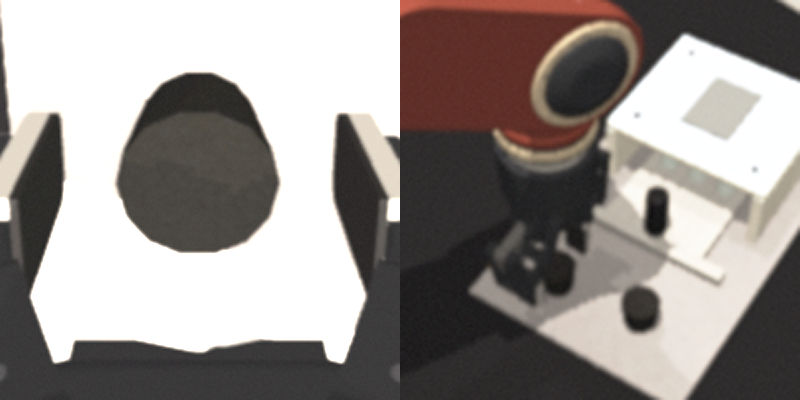

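No contact with the reported TCP below bench level, so the offset is confirmed: the real tips are at z ≈ 0.024. I'll go down 0.8 cm and grip.

Emit:
carry_out(
  moves=[0.7,0.4,0.1,0.05,0,0.7,0.8,0.1,0.05,0,0.7,0.8,0.1,0.05,0,0.2,0.8,0.1,0.05,0,0.2,0.8,0.1,0.05,0,0.2,0.8,0.1,0.05,0,0.2,0.8,0.1,0.05,0,0.2,0.8,0.1,0.05,0,0.2,0.8,0.1,0.05,0,0.2,0.8,0.1,0.05,0],
)

```text
time: 5.22
tool_pos: [0.5032, -0.0154, -0.0077]
tool_rot: [0.559, 0.434, 0.558, -0.434]
contact_force: [-0.2, -0.3, 1.7]
gripper_width: 0.358
```

```bash
python3 -c "
from h import *
rep([.485,-.31,.15],.25)
"
```

```text
t 5.2167 p [ 0.5032 -0.0154 -0.0077] yaw 0.25 down [ 0.001 -0.    -1.   ] F [-0.2 -0.3  1.7] g 0.358
shift cm [-15.76  -9.04  28.1 ] twist -0.0
```

Stopper A is gripped (0.358 → 30 mm). I'll lift it and carry it to the tray.

Emit:
carry_out(
  moves=[0.2,-4,0,0,0,0.2,-8,0,0,0,0.2,-13,0,2,0,0.2,-14,-9,26,0,0.2,-14,-9,26,0,0.2,-14,-9,26,0,0.2,-14,-9,26,0,0.2,-14,-9,26,0,0.2,-14,-9,26,0,0.2,-14,-9,26,0,0.2,-14,-9,26,0,0.2,-14,-9,26,0],
)

```text
time: 6.22
tool_pos: [0.4794, -0.2893, 0.1313]
tool_rot: [0.558, 0.434, 0.559, -0.434]
contact_force: [-0.1, 0.7, -0.0]
gripper_width: 0.36
```

```bash
python3 -c "
from h import *
import cv2
rep([.485,-.31,.15],.25)
c=imaging.camera_info('wrist'); np.savez('w4.npz',**c)
a=imaging.grab_frame('wrist')[:,:,::-1]; b=imaging.grab_frame('side')[:,:,::-1]
cv2.imwrite('pics/w4.png',a); cv2.imwrite('pics/s4.png',b)
t=imaging.grab_frame('top')[:,:,::-1]; cv2.imwrite('pics/t4.png',t)
"
```

```text
t 6.2167 p [ 0.4794 -0.2893  0.1313] yaw 0.249 down [-0.001  0.001 -1.   ] F [-0.1  0.7 -0. ] g 0.36
shift cm [-1.88  0.03  2.14] twist -0.001
```

View pics/w4.png

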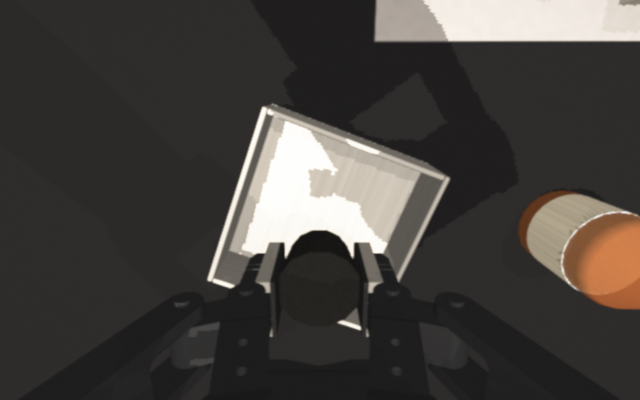

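View pics/s4.png

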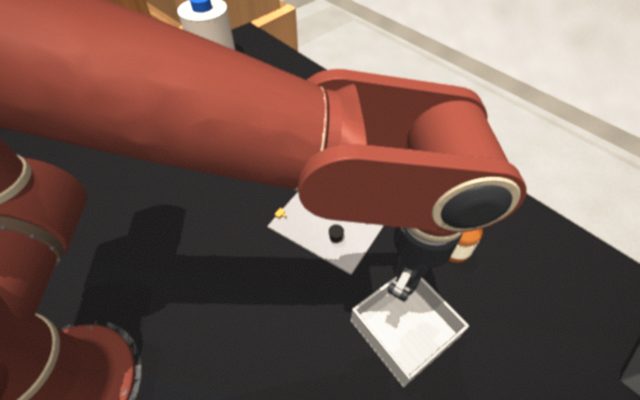

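```bash
python3 -c "
from h import *
c=dict(np.load('w4.npz'))
Q=[ray('wrist',u,.055,c)[:2] for u in([266,105],[449,179],[210,281])]
print(np.round(Q,4), np.linalg.norm(Q[1]-Q[0]),np.linalg.norm(Q[2]-Q[0]),'centre',(Q[1]+Q[2])/2)
C=(Q[1]+Q[2])/2
rep([C[0],C[1],.05],.25)
"
```

```text
[[ 0.4294 -0.2343]
 [ 0.5648 -0.2521]
 [ 0.4143 -0.3737]] 0.136584269402841 0.1402265170844112 centre [ 0.48953987 -0.31290684]
t 6.3667 p [ 0.4798 -0.2878  0.1312] yaw 0.252 down [-0.001  0.001 -1.   ] F [-0.2  0.3 -0.4] g 0.357
shift cm [8.12 0.32 2.69] twist 0.002
```

Tray centre (0.489, -0.312), sides 137 and 140 mm, which matches the spec. I'll place A on the far side of centre.

Emit:
carry_out(
  moves=[0.2,2,0.3,4.8,0,0.2,2,0.3,4.8,0,0.2,5,0.3,4.8,0,0.2,8,0.3,4.8,0,0.2,11,0.3,4.8,0,0.2,12.5,0.3,4.8,0,0.2,12.5,0.3,4.8,0,0.2,12.5,0.3,4.8,0,0.6,12.5,0.3,4.8,0,0.6,12.5,0.3,4.8,0,0.6,12.5,0.3,4.8,0,0.6,12.5,0.3,4.8,0],
)

```text
time: 7.37
tool_pos: [0.4956, -0.3359, 0.0086]
tool_rot: [0.559, 0.434, 0.557, -0.434]
contact_force: [0.7, -0.0, 1.1]
gripper_width: 0.598
```

Emit:
carry_out(
  moves=[0.6,-4,0,0,0,0.6,-8,0,0,0,0.6,-12,0,0,0,0.6,-14,0,-5,0,0.6,-14,2,-18,0,0.6,-14,2,-18,0,0.6,-14,2,-18,0,0.6,-14,2,-18,0,0.6,-14,2,-18,0,0.6,-14,2,-18,0],
)

```text
time: 8.2
tool_pos: [0.4698, -0.1555, 0.1478]
tool_rot: [0.56, 0.433, 0.558, -0.433]
contact_force: [-0.5, -0.0, 0.2]
gripper_width: 0.6
```

```bash
python3 -c "
from h import *
import cv2
rep([.5282,-.0893,.12],.25)
c=imaging.camera_info('wrist'); np.savez('w5.npz',**c)
a=imaging.grab_frame('wrist')[:,:,::-1]; b=imaging.grab_frame('side')[:,:,::-1]
cv2.imwrite('pics/w5.png',np.hstack([a[100:400,240:640],cv2.resize(b[250:400,330:530],(400,300))]))
print(proj('wrist',[.5282,-.0893,.036]))
"
```

```text
t 8.2 p [ 0.4698 -0.1555  0.1478] yaw 0.252 down [ 0.002 -0.001 -1.   ] F [-0.5 -0.   0.2] g 0.6
shift cm [ 2.78  7.3  -4.96] twist 0.002
[[413.15542318 122.80254702]]
```

View pics/w5.png

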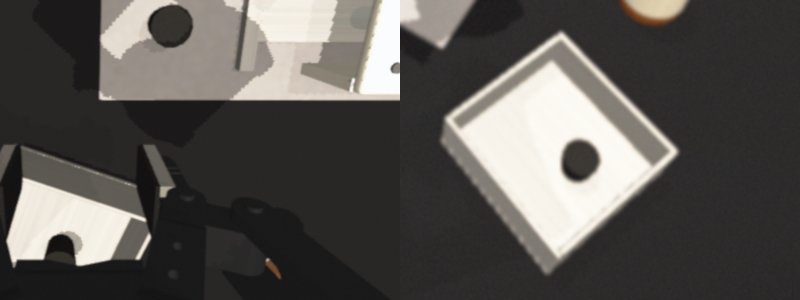

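Stopper A stands in the tray. B is at (411,126), within about 2 px of the prediction.

Emit:
carry_out(
  moves=[0.7,1,3.5,-2.4,0,0.7,1,7.2,-5,0,0.7,2,7.2,-5,0,0.7,5,7.2,-5,0,0.7,8,7.2,-5,0,0.7,8,7.2,-5,0,0.7,8,7.2,-5,0],
)

```text
time: 8.88
tool_pos: [0.5253, -0.0903, 0.0649]
tool_rot: [0.556, 0.433, 0.56, -0.435]
contact_force: [0.6, -0.1, 0.7]
gripper_width: 0.698
```

```bash
python3 -c "
from h import *
import cv2
rep([.5282,-.0893,-.008],.25)
c=imaging.camera_info('wrist')
a=imaging.grab_frame('wrist')[:,:,::-1]
cv2.imwrite('pics/w6.png',a)
print(proj('wrist',[.5282,-.0893,.036],c))
"
```

```text
t 8.8833 p [ 0.5253 -0.0903  0.0649] yaw 0.249 down [-0.005  0.001 -1.   ] F [ 0.6 -0.1  0.7] g 0.698
shift cm [ 7.29  0.34 -0.  ] twist -0.001
[[324.13189583 222.95643268]]
```

View pics/w6.png

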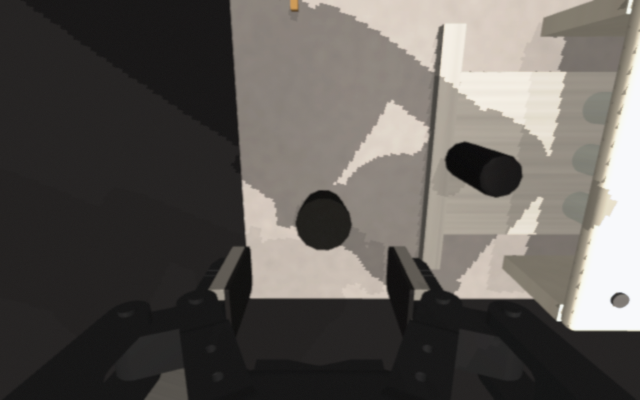

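Emit:
carry_out(
  moves=[0.7,3,0.2,0,0,0.7,6,0.2,0,0,0.7,7,0.2,0,0,0.7,7,0.2,0,0,0.7,7,0.2,0,0,0.2,7,0.2,0,0,0.2,7,0.2,0,0,0.2,7,0.2,0,0,0.2,7,0.2,0,0,0.2,7,0.2,0,0,0.2,7,0.2,0,0,0.2,7,0.2,0,0],
)

```text
time: 9.93
tool_pos: [0.5308, -0.0898, -0.0003]
tool_rot: [0.56, 0.434, 0.557, -0.433]
contact_force: [-0.6, -0.6, 5.5]
gripper_width: 0.354
```

```bash
python3 -c "
from h import *
rep([.489,-.312,.13],.25)
"
```

```text
t 9.9333 p [ 5.308e-01 -8.980e-02 -3.000e-04] yaw 0.25 down [ 0.004 -0.001 -1.   ] F [-0.6 -0.6  5.5] g 0.354
shift cm [-13.02  -9.51  20.52] twist 0.0
```

B is gripped (0.354), with a 5.5 N residual push. I'll lift it and look.

Emit:
carry_out(
  moves=[0.2,-4,0,0,0,0.2,-8,0,0,0,0.2,-12,0,1,0,0.2,-13,-8.8,17.8,0,0.2,-13,-8.8,17.8,0,0.2,-13,-8.8,17.8,0,0.2,-13,-8.8,17.8,0,0.2,-13,-8.8,17.8,0,0.2,-13,-8.8,17.8,0,0.2,-13,-8.8,17.8,0,0.2,-13,-8.8,17.8,0,0.2,-13,-8.8,17.8,0],
)

```text
time: 10.93
tool_pos: [0.4879, -0.2823, 0.1271]
tool_rot: [0.559, 0.433, 0.559, -0.433]
contact_force: [-0.2, -0.8, 0.1]
gripper_width: 0.353
```

```bash
python3 -c "
from h import *
import cv2
C=np.array([.489,-.312])-.027*np.array([.249,-.9685])+.007*np.array([.9685,.249])
rep([C[0],C[1],.01],.25)
a=imaging.grab_frame('wrist')[:,:,::-1]; b=imaging.grab_frame('side')[:,:,::-1]
cv2.imwrite('pics/w7.png',np.hstack([a[100:400,120:520],cv2.resize(b[200:400,300:567],(400,300))]))
"
```

```text
t 10.9333 p [ 0.4879 -0.2823  0.1271] yaw 0.251 down [ 0.  0. -1.] F [-0.2 -0.8  0.1] g 0.353
shift cm [11.71  0.06  0.21] twist 0.001
```

View pics/w7.png

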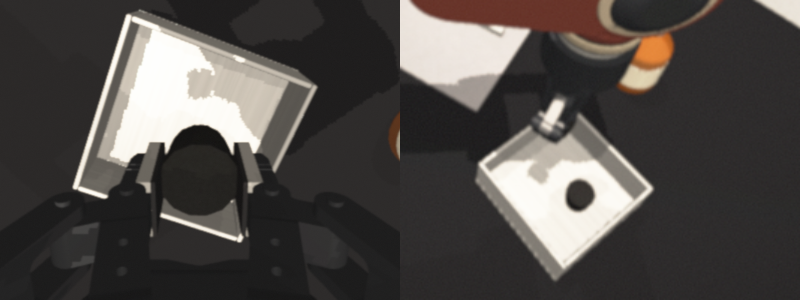

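Emit:
carry_out(
  moves=[0.2,3,0.1,0.2,0,0.2,6,0.1,0.2,0,0.2,9,0.1,0.2,0,0.2,11.7,0.1,0.2,0,0.2,11.7,0.1,0.2,0,0.2,11.7,0.1,0.2,0,0.6,11.7,0.1,0.2,0,0.6,11.7,0.1,0.2,0,0.6,11.7,0.1,0.2,0,0.6,11.7,0.1,0.2,0,0.6,8,0.1,0.2,0,0.6,4,0.1,0.2,0],
)

```text
time: 12.03
tool_pos: [0.4868, -0.2834, 0.085]
tool_rot: [0.556, 0.434, 0.561, -0.434]
contact_force: [-0.1, -0.4, 0.5]
gripper_width: 0.6
```

```bash
python3 -c "
from h import *
p=[0.6418,-0.0248,0.2515]
h=d2w(p,[-.042,0,.046])[0]; print(h)
rep([h[0],h[1],.18],.25-np.pi/2)
"
```

```text
[ 0.60112131 -0.035252    0.046     ]
t 12.0333 p [ 0.4868 -0.2834  0.085 ] yaw 0.25 down [-0.005  0.004 -1.   ] F [-0.1 -0.4  0.5] g 0.6
shift cm [ -9.46  17.17 -21.27] twist 1.571
```

Emit:
carry_out(
  moves=[0.6,-4,0,0,0,0.6,-8,0,-1,0,0.6,-9.5,17.2,-21.3,-1.571,0.6,-9.5,17.2,-21.3,-1.571,0.6,-9.5,17.2,-21.3,-1.571,0.6,-9.5,17.2,-21.3,-1.571,0.6,-9.5,17.2,-21.3,-1.571,0.6,-9.5,17.2,-21.3,-1.571,0.6,-9.5,17.2,-21.3,-1.571,0.6,-9.5,17.2,-21.3,-1.571,0.6,-9.5,17.2,-21.3,-1.571,0.6,-9.5,17.2,-21.3,-1.571],
)

```text
time: 13.03
tool_pos: [0.6035, -0.0355, 0.1829]
tool_rot: [0.707, 0.022, 0.706, -0.022]
contact_force: [-0.5, -0.1, -0.2]
gripper_width: 0.599
```

```bash
python3 -c "
from h import *
import cv2
rep([.6011,-.0353,.18],.2515+np.pi/2)
b=imaging.grab_frame('side')[:,:,::-1]
cv2.imwrite('pics/s8.png',b)
"
```

```text
t 13.0333 p [ 0.6035 -0.0355  0.1829] yaw 1.507 down [ 0.001 -0.    -1.   ] F [-0.5 -0.1 -0.2] g 0.599
shift cm [ 0.29  0.   -0.24] twist -0.315
```

View pics/s8.png

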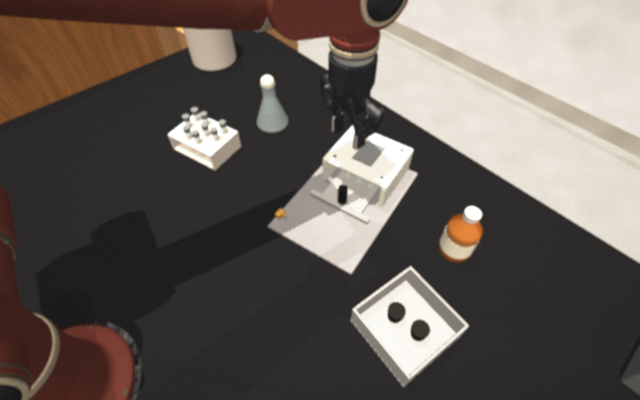

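Both stoppers are in the tray, at (396,312) and (420,330), and the plate is clear. I'll finish the turn above the grip.

Emit:
carry_out(
  moves=[0.6,0.3,0,-0.2,-0.1,0.6,0.3,0,-0.2,-0.2,0.6,0.3,0,-0.2,-0.315,0.6,0.3,0,-0.2,-0.315,0.6,0.3,0,-0.2,-0.315],
)

```text
time: 13.5
tool_pos: [0.6012, -0.0362, 0.1795]
tool_rot: [0.702, -0.085, 0.702, 0.084]
contact_force: [0.6, 0.5, 0.2]
gripper_width: 0.599
```

```bash
python3 -c "
from h import *
import cv2
rep([.6011,-.0353,.18],.2515+np.pi/2)
c=imaging.camera_info('wrist'); np.savez('w9.npz',**c)
a=imaging.grab_frame('wrist')[:,:,::-1]
cv2.imwrite('pics/w9.png',a)
print(proj('wrist',[[.6011,-.0353,.066],[.4834,.0193,.017],[.5653,.033,.017],[.6025,-.112,.017]],c))
"
```

```text
t 13.5 p [ 0.6012 -0.0362  0.1795] yaw 1.81 down [ 0.001 -0.    -1.   ] F [0.6 0.5 0.2] g 0.599
shift cm [-0.05  0.09  0.01] twist -0.012
[[319.96379323 185.88804067]
 [412.67695687  59.17325139]
 [399.29961666 153.42792908]
 [240.56597274 155.23726131]]
```

View pics/w9.png

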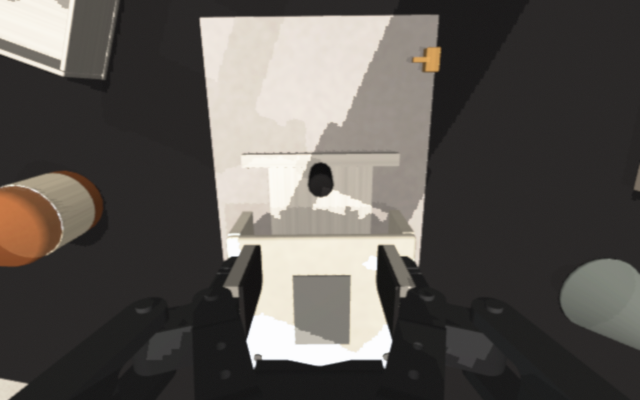

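The grip top (321,187), bar ends and mark tip (413,60) all match within about 1 px. I'll descend onto the grip.

Emit:
carry_out(
  moves=[0.6,3,0.1,0,-0.012,0.6,6,0.1,0,-0.012,0.6,9,0.1,0,-0.012,0.6,11,0.1,0,-0.012,0.6,13,0.1,0,-0.012,0.6,13,0.1,0,-0.012,0.6,13,0.1,0,-0.012],
)

```text
time: 14.13
tool_pos: [0.5999, -0.0349, 0.048]
tool_rot: [0.701, -0.089, 0.702, 0.09]
contact_force: [-0.4, 0.4, 0.1]
gripper_width: 0.599
```

```bash
python3 -c "
from h import *
import cv2
rep([.6011,-.0353,.008],.2515+np.pi/2)
b=imaging.grab_frame('side')[:,:,::-1]; a=imaging.grab_frame('wrist')[:,:,::-1]
b=cv2.resize(b[110:270,260:420],(400,400),interpolation=2)
a=cv2.resize(a[100:400,170:470],(400,400),interpolation=2)
cv2.imwrite('pics/m10.png',np.hstack([a,b]))
"
```

```text
t 14.1333 p [ 0.5999 -0.0349  0.048 ] yaw 1.825 down [-0.003  0.    -1.   ] F [-0.4  0.4  0.1] g 0.599
shift cm [ 4.   -0.07  0.12] twist 0.003
```

View pics/m10.png

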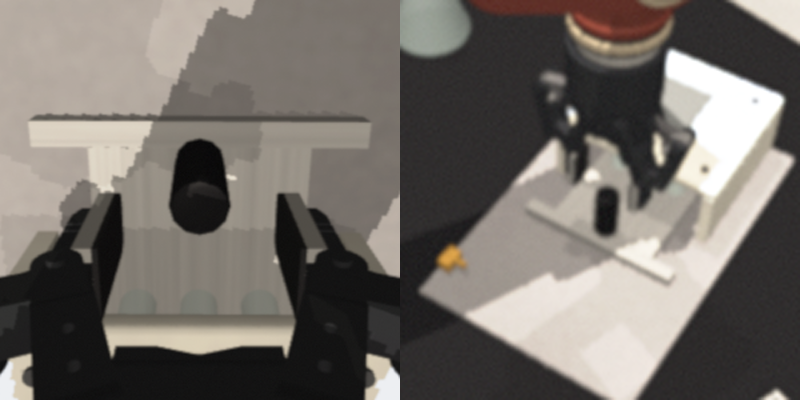

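Emit:
carry_out(
  moves=[0.6,2,-0.05,0.1,0,0.6,3.8,-0.05,0.1,0,0.6,3.8,-0.05,0.1,0,0.6,3.8,-0.05,0.1,0],
)

```text
time: 14.57
tool_pos: [0.6022, -0.0353, 0.0117]
tool_rot: [0.701, -0.09, 0.701, 0.09]
contact_force: [1.0, -0.4, 0.1]
gripper_width: 0.602
```

```bash
python3 -c "
from h import *
import cv2
rep([.6011,-.0353,.008],.2515+np.pi/2)
b=imaging.grab_frame('side')[:,:,::-1]; a=imaging.grab_frame('wrist')[:,:,::-1]
b=cv2.resize(b[110:270,260:420],(400,400),interpolation=2)
a=cv2.resize(a[100:400,170:470],(400,400),interpolation=2)
cv2.imwrite('pics/m11.png',np.hstack([a,b]))
"
```

```text
t 14.5667 p [ 0.6022 -0.0353  0.0117] yaw 1.827 down [ 0. -0. -1.] F [ 1.  -0.4  0.1] g 0.602
shift cm [ 0.37  0.03 -0.1 ] twist 0.004
```

View pics/m11.png

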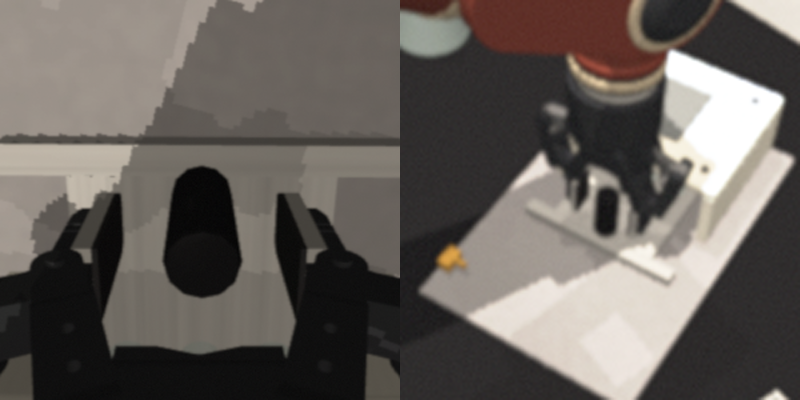

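Emit:
carry_out(
  moves=[0.6,0.4,0,-0.1,0,0.6,0.4,0,-0.1,0,0.05,0.4,0,-0.1,0,0.05,0.4,0,-0.1,0,0.05,0.4,0,-0.1,0,0.05,0.4,0,-0.1,0,0.05,0.4,0,-0.1,0,0.05,0.4,0,-0.1,0,0.05,0.4,0,-0.1,0,0.05,0.4,0,-0.1,0],
)

```text
time: 15.5
tool_pos: [0.6009, -0.035, 0.0074]
tool_rot: [0.701, -0.09, 0.701, 0.091]
contact_force: [-3.1, 3.6, 5.4]
gripper_width: 0.246
```

```bash
python3 -c "
from h import *
rep()
"
```

```text
t 15.5 p [ 0.6009 -0.035   0.0074] yaw 1.827 down [-0.     0.001 -1.   ] F [-3.1  3.6  5.4] g 0.246
```

Emit:
carry_out(
  moves=[0.05,0,0,-0.5,0,0.05,0,0,-1.5,0,0.05,0,0,-2.5,0,0.05,0,0,-3.5,0,0.05,0,0,-4.5,0,0.05,0,0,-5.5,0,0.05,0,0,-6.5,0,0.05,0,0,-7.3,0,0.05,0,0,-7.8,0,0.05,0,0,-8,0,0.05,0,0,-8,0,0.05,0,0,-8,0],
)

```text
time: 16.5
tool_pos: [0.5252, -0.0543, 0.0075]
tool_rot: [0.703, -0.089, 0.7, 0.091]
contact_force: [5.6, 7.8, -0.3]
gripper_width: 0.239
```

```bash
python3 -c "
from h import *
import cv2
rep()
c=imaging.camera_info('wrist'); np.savez('w12.npz',**c)
a=imaging.grab_frame('wrist')[:,:,::-1]; b=imaging.grab_frame('side')[:,:,::-1]
cv2.imwrite('pics/w12.png',a);cv2.imwrite('pics/s12.png',b)
cv2.imwrite('pics/s12z.png',cv2.resize(b[150:270,260:400],None,fx=5,fy=5,interpolation=2))
print(proj('wrist',[[.4834,.0193,.017]],c))
rep()
"
```

```text
t 16.5 p [ 0.5252 -0.0543  0.0075] yaw 1.826 down [ 0.005  0.003 -1.   ] F [ 5.6  7.8 -0.3] g 0.239
[[496.33180919 208.83298229]]
t 16.6 p [ 0.5253 -0.0543  0.0075] yaw 1.827 down [ 0.005  0.003 -1.   ] F [ 5.7  8.5 -1. ] g 0.244
```

View pics/w12.png

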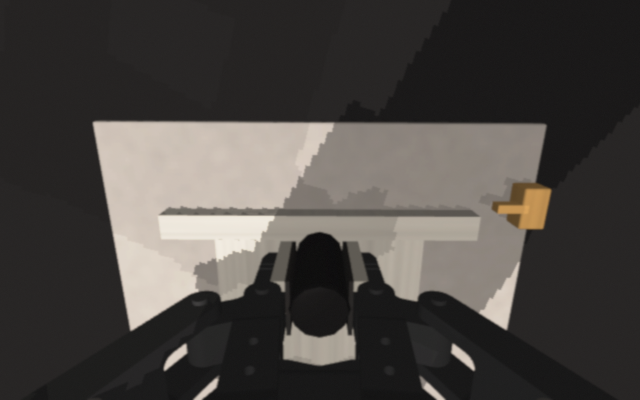

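View pics/s12z.png

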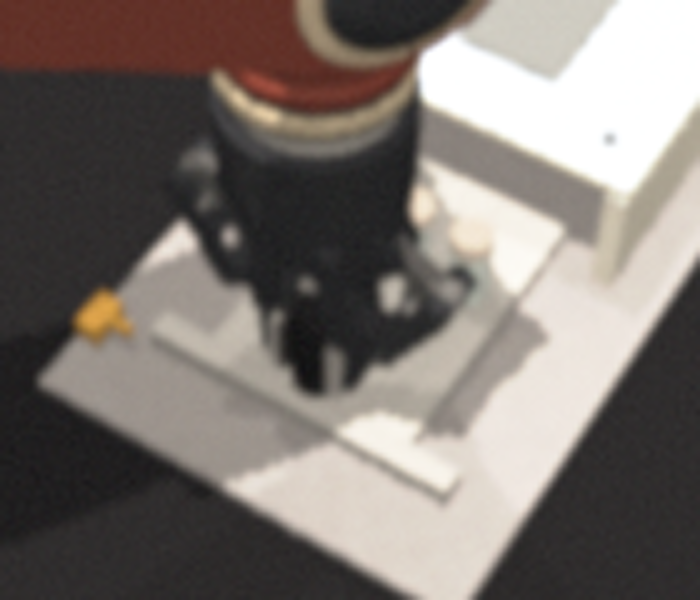

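Run:
```python
import cv2,numpy as np
im=cv2.imread('pics/w12.png')
a=cv2.resize(im[180:250,420:560],None,fx=5,fy=5,interpolation=cv2.INTER_CUBIC)
b=cv2.resize(im[180:250,140:280],None,fx=5,fy=5,interpolation=cv2.INTER_CUBIC)
cv2.imwrite('pics/w12z.png',cv2.resize(np.vstack([cv2.convertScaleAbs(a,alpha=1.3)]),None,fx=1.1,fy=1.1)); cv2.imwrite('pics/w12y.png',b)
```

```text
(no output)
```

View pics/w12z.png

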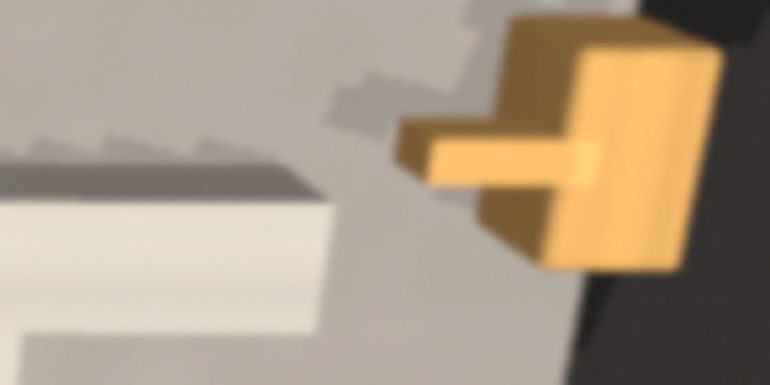

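View pics/w12y.png

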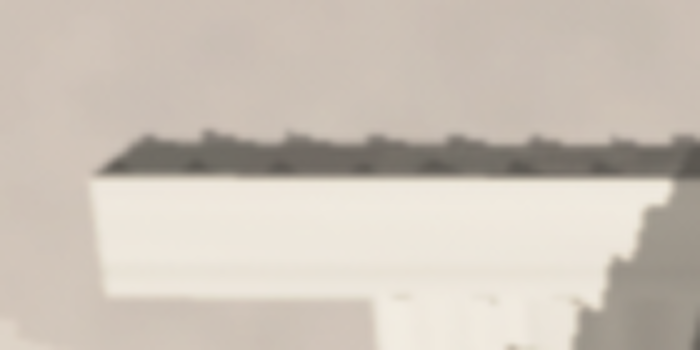

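```bash
python3 -c "
from h import *
c=dict(np.load('w12.npz'))
L=ray('wrist',[480,216.3],.017,c);Rr=ray('wrist',[158,215.],.017,c);m=ray('wrist',[497.8,209.2],.017,c)
print(L,Rr,m,np.linalg.norm(L-Rr),np.linalg.norm(L-m))
for yaw in(.2497,.2515,.256, np.arctan2(-(L-Rr)[0],(L-Rr)[1])):
  x=np.array([np.cos(yaw),np.sin(yaw),0]); print(yaw,x@(m-(L+Rr)/2)*1000, x@(m-L)*1000)
"
```

```text
[0.48871939 0.01342122 0.017     ] [ 0.52578136 -0.13116772  0.017     ] [0.48339526 0.02002673 0.017     ] 0.1492633601740123 0.008484049941901006
0.2497 -3.618053893932022 -3.526700814809781
0.2515 -3.4698218259897344 -3.5128057458352338
0.256 -3.0991935221066576 -3.4780183779628517
0.25092405259841677 -3.517253002276278 -3.517253002276281
```

3.5 mm still to go. I'll pull that and shift 1 mm sideways to relieve the 6 N lateral load.

Emit:
carry_out(
  moves=[0.05,0,0.05,-0.2,0,0.05,0,0.1,-0.35,0,0.05,0,0.1,-0.35,0,0.05,0,0.1,-0.35,0,0.05,0,0.1,-0.35,0,0.05,0,0.1,-0.35,0],
)

```text
time: 17.1
tool_pos: [0.522, -0.0552, 0.0075]
tool_rot: [0.703, -0.09, 0.699, 0.09]
contact_force: [6.8, 5.8, 0.1]
gripper_width: 0.241
```

```bash
python3 -c "
from h import *
import cv2
rep()
c=imaging.camera_info('wrist'); np.savez('w13.npz',**c)
im=imaging.grab_frame('wrist')[:,:,::-1]
cv2.imwrite('pics/w13.png',im)
a=cv2.resize(im[180:250,420:560],None,fx=5.5,fy=5.5,interpolation=cv2.INTER_CUBIC)
b=cv2.resize(im[195:235,130:270],None,fx=5.5,fy=5.5,interpolation=cv2.INTER_CUBIC)
cv2.imwrite('pics/w13z.png',np.vstack([a,b])[:600])
"
```

```text
t 17.1 p [ 0.522  -0.0552  0.0075] yaw 1.827 down [ 0.006  0.001 -1.   ] F [6.8 5.8 0.1] g 0.241
```

View pics/w13z.png

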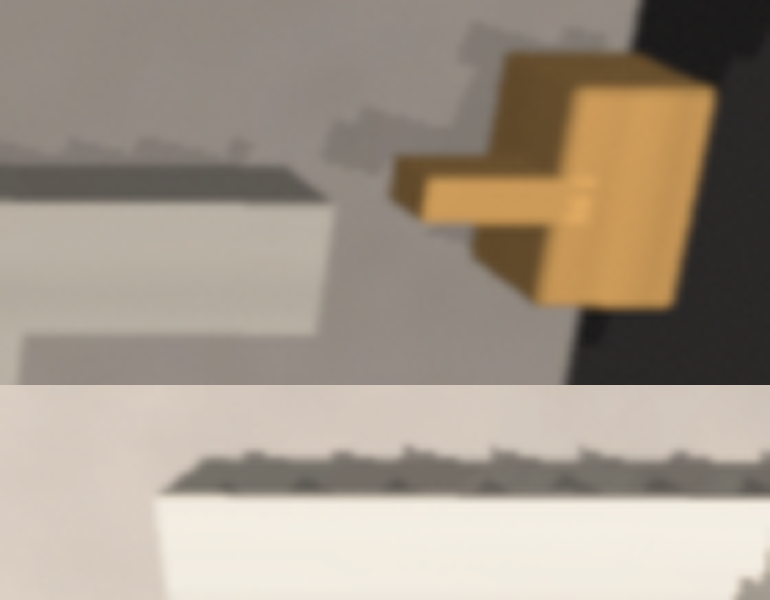

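```bash
python3 -c "
from h import *
c=dict(np.load('w13.npz'))
f=lambda u,v,ox,oy:[(u+.5)/5.5-.5+ox,(v+.5)/5.5-.5+oy]
L=ray('wrist',f(332,203,420,180),.017,c);Rr=ray('wrist',f(158,112,130,195),.017,c);m=ray('wrist',f(428,201.5,420,180),.017,c)
print(L,Rr,m,np.linalg.norm(L-Rr))
for yaw in(.2497,.2515,.256, np.arctan2(-(L-Rr)[0],(L-Rr)[1])):
  x=np.array([np.cos(yaw),np.sin(yaw),0]); print(yaw,x@(m-(L+Rr)/2)*1000, x@(m-L)*1000)
"
```

```text
[0.48558688 0.0125354  0.017     ] [ 0.5226282 -0.1319006  0.017    ] [0.48341215 0.02030752 0.017     ] 0.14911008590107352
0.2497 -0.2869332935651244 -0.18668646717828613
0.2515 -0.13821067843171822 -0.17216289797534817
0.256 0.23359676446319846 -0.13585163749976187
0.2510446019561729 -0.17583739976735124 -0.1758373997674074
```

Edge and mark now agree within 0.2 mm. I'll hold for a second to check for creep, then make a final check.

Emit:
carry_out(
  moves=[0.05,0,0,0,0,0.05,0,0,0,0,0.05,0,0,0,0,0.05,0,0,0,0,0.05,0,0,0,0,0.05,0,0,0,0,0.05,0,0,0,0,0.05,0,0,0,0,0.05,0,0,0,0,0.05,0,0,0,0,0.05,0,0,0,0,0.05,0,0,0,0],
)

```text
time: 18.15
tool_pos: [0.5221, -0.0552, 0.0075]
tool_rot: [0.703, -0.09, 0.699, 0.09]
contact_force: [7.0, 4.9, -2.1]
gripper_width: 0.244
```

```bash
python3 -c "
from h import *
import cv2
rep()
im=imaging.grab_frame('wrist')[:,:,::-1]
a=cv2.resize(im[180:250,420:560],None,fx=5.5,fy=5.5,interpolation=cv2.INTER_CUBIC)
cv2.imwrite('pics/w14z.png',a)
b=imaging.grab_frame('side')[:,:,::-1]; cv2.imwrite('pics/s14.png',b)
"
```

```text
t 18.15 p [ 0.5221 -0.0552  0.0075] yaw 1.827 down [ 0.006  0.001 -1.   ] F [ 7.   4.9 -2.1] g 0.244
```

View pics/w14z.png

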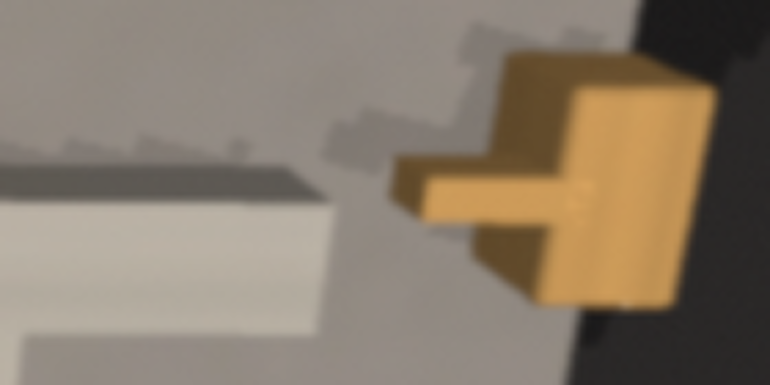

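View pics/s14.png

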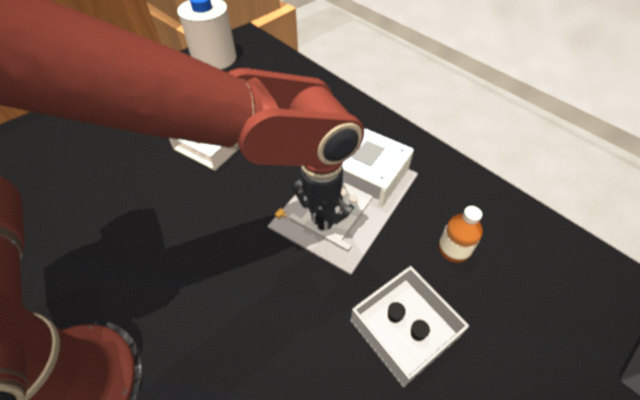

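Nothing has crept: the edge is at row 203 and the point's centre at about 201.5, as before. Both stoppers are in the tray and the bottle is in place. I'm handing in while holding.

```bash
python3 -c "
from plant import workorder
print(workorder.job_done())"
```

```text
the job is handed in; nothing more can be done
None
```

I moved both stoppers into the waste tray, then pulled the slide out by its grip to the index clip. I handed in at about 18.2 s of the 61 s allowed, still holding the slide against the spring.

**Last checks**
- **Slide position:** the front edge and the clip's point agree within about 0.2 mm along the dock axis in the wrist view. Nothing moved during a 1 s hold.
- **Grip:** the jaws hold at 0.244 open, about 21 mm on the 22 mm grip. The pull along the dock was about 8 N, close to what the spring should give at the mark. About 3 N of sideways load remained.
- **Stoppers:** both stand in the tray in the side view, and the plate is clear.
- **Bystanders:** the bottle and the visible part of the rack look unmoved in the last side view. The arm hides the flask and most of the rack there; both were in place in the 13 s view, before I gripped the slide.

**What disagreed**
- **Fingertip position:** the real tips sit about 20–26 mm behind the reported TCP, not 8 mm ahead of it as `manip.tcp_to_tips` says. My first grasp on stopper A therefore closed in the air above it and didn't disturb it. I confirmed the offset in the wrist and side pictures and set the later heights from it.
- **Stopper B grasp:** this showed about 5.5 N upward force, and the arm sat about 5 mm higher than commanded. The stopper lifted and released normally.

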